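Pack the changeover caddy with the large-bottle parts

TASK

Pack the changeover caddy with the parts for the large bottle: stand the larger flanged bush in the round nest, the V-jaw in the rectangular nest, and the larger cam over the flatted post, turned so that the flat of its bore lies along the flat of the post and its lobe points away from the curved curb. Each must stand upright with its underside flat on its nest's floor; leave the smaller bush and the smaller cam standing where they are.

Things in the scene. Friction and masses are not known exactly. Their poses are not given: they have to be found in the camera images.
- bush_large: the larger flanged bush, bare steel, standing on its flange: flange 56 mm across and 8 mm high, above it a round collar 44 mm across up to 40 mm; through hole 20 mm across. About 0.18 kg. Origin: centre of the underside; z up along the hole; round, so its yaw means nothing. Goes into the round nest.
- v_jaw: the only V-jaw: aluminium block 40 mm wide (its x) by 64 mm long (its y) by 40 mm high, with an upright V groove 28 mm wide and 14 mm deep in its +y end and two dark pin heads on top near the other end. Grip it across its two flat long sides, 40 mm apart. About 0.18 kg. Origin: centre of the underside, z up. Goes into the rectangular nest, either way round.
- cam_large: the larger cam, bare steel, 30 mm high: disc 56 mm across with one rounded lobe reaching 38 mm from the centre along its +y; D-shaped through bore, 17 mm radius about the centre, cut off by a flat 8 mm from the centre on the lobe side (+y). Grip across its x, 56 mm wide. About 0.2 kg. Origin: underside, on the axis of disc and bore. Goes over the flatted post.
- bush_small: look-alike, stays where it is: the smaller flanged bush, flange 40 mm across and 8 mm high, collar 30 mm across, 40 mm high in all. Origin: centre of the underside.
- cam_small: look-alike, stays where it is: the smaller cam, 30 mm high, disc 38 mm across, lobe reaching 26 mm from the centre along its +y, D bore of 10 mm radius. Origin: underside, on the disc's axis.
- round_nest: grey round nest in one bay of the caddy, fixed: floor 3 mm above its origin, ring wall 70 mm across inside and 78 mm outside, top of the wall 10 mm above its origin. Origin: centre of its underside, 4 mm above the worktop.
- jaw_nest: grey rectangular nest in one bay of the caddy, fixed: inside 54 mm (its x) by 78 mm (its y), floor about 3 mm and top of the 3 mm walls 10 mm above its origin. Origin: centre of its underside, 4 mm above the worktop.
- post_nest: grey base 84 mm across, fixed in a caddy bay. Floor 3 mm above the origin; steel post on its axis, top at 37 mm, 11 mm radius at the foot, half that at the top, with a flat on its +y side 3 mm from the axis at the foot. Curved curb, top at 14 mm, 36 to 41 mm from the axis, round the -y side; the seated cam's lobe (+y) points along this +y. Origin: centre of the underside, 4 mm above the worktop.
- caddy: shallow aluminium tray, fixed, 98 mm (its x) by 276 mm (its y) with a rim 16 mm high and a small wire handle at each end; the three nests stand in its three bays, 88 mm apart along its y, in any order. Origin: centre of the underside.
Mind the look-alikes: they are no part of the job. Leave any pink look-alike of the cam_large alone.

How it is judged:
By the outcome, as a careful person would: the job done as asked, in the order asked, and still so for the second after the job is handed in, with the robot touching nothing.
It also fails if it takes over 88 s, if anything falls off the work surface, if the arm or the gripper's body presses on something with over 40 N, if the wrist force passes 120 N, or if a joint passes its speed limit or range.

ROBOT

A 6-joint arm with a two-finger parallel gripper is mounted at the origin on a cart in front of the work surface, level with it; the furniture and walls round the work are solid. World frame = base frame: x ahead of the robot, y to its left, z up, the work surface at z = 0. Lengths are in m, angles in degrees, forces in N, time in s.
With the tool pointing down it reaches from about 0.25 to 0.725 m from the base axis. Payload 9.7 kg.
Tool frame: the origin (TCP) lies at the very end of the fingers, on their centre line; the grasp point (between the pads) lies 19 mm behind it; z points along the fingers, y is the line along which they close (so a half turn about z gives the same grasp; the last joint's range is limited). The gripper opens to 85 mm and grips with 20 to 120 N. Pads are 22 mm wide; open, the fingers measure 114 mm over their backs; the gripper's body (76 mm by 85 mm) begins 54 mm behind the grasp point. The pads swing forward as they close: fully open they stand 13 mm farther back than shut.
Start: joints at [-68.583, 4.979, 10.078, 95.1, 0, 90], TCP at [0.201, -0.512, 0.231] pointing down, gripper open.
Joint ranges: [-179.16, 179.16], [-48.56, 103.87], [-65.8, 70.77], [-126.05, 130.52], [-82.76, 87.17], [-180, 180]. Speed limits (degrees/s): [127.2, 127.2, 147.25, 180, 180, 180].

INTERFACE

Orientations are given as [roll, pitch, yaw] about the fixed x, y, z axes, in that order (R = Rz(yaw) Ry(pitch) Rx(roll)).
In Python, from workcell import bot gives the robot as it stands.
- The arm moves only by the tool step_arm, never from a script. Its argument "targets" is a list of rows, each a list of 3 entries, a list of its own where there are three numbers: the opening, from 0 (shut) to 1 (fully open), then the shift along the world's x, y, z in mm, then the turn, a rotation vector about the world's x, y, z in rad. In form: [[grip, [tx, ty, tz], [wx, wy, wz]], ...]. A call has 1 to 8 rows; each row is the pose to reach, as a shift and turn from the pose commanded when the call began; what a row does not reach only later rows make up. A row lasts 1/10 s, in which the tool goes at most 50 mm and 8.59 degrees, less where a joint would pass 70% of its speed; a pose out of reach is approached as far as the arm can. A call with a gripper value outside its range is refused whole. The fingers move at their own pace and stop on an object; "force" is the grip in N (left out, the last holds). Time passes only in rows, so rows that repeat a pose let the fingers close. It gives the time, the measured TCP pose, the force, the opening and the grip force at its end, in the units of the state.
- bot.get_obs(): the state, without advancing time (a new reading comes with each control period).
- bot.camera(name): name is "scene" or "top" or "wrist"; returns (picture, depth): 384x512x3 uint8, red, green, blue; 384x512 float32, m along the optical axis (not along the pixel's ray), 0 where there is no reading.
- bot.camera_params(name): a dict with "K" (3x3 intrinsics, pixels), "R" (3x3) and "t" (3): a world point X has camera coordinates R X + t. Camera axes: x right, y down, z forward; pixel columns grow to the right and rows downward; lengths in m; the calibration is good to about 2 mm. A picture is of the moment at which its call begins: read the wrist's pose just before it. camera_params takes no time and is no camera call; for the wrist camera it gives the pose at the moment of the call.
- bot.job_done(): hands the job in; it is judged then, once.
The state is a dict: "time": time; "q": joint angles; "qd": joint speeds; "joint_efforts": joint torques, N m; "ee_pos": TCP position; "tcp_rot": TCP orientation; "wrist_force": force on the tool from outside, world axes, zero at the start; "torque": the same for the moment, N m; "opening": finger opening in m; "grasp_force": force on a finger pad.
Only numpy, scipy, OpenCV 4.12 (cv2) and the standard library are available. Lean on these libraries where they do the work, as an engineer would, in place of code of your own. Each camera call takes 0.05 s, during which the arm holds its last target. There are 200 camera calls.

## Working session

There is one attempt and no reset: what is moved stays moved. The work goes in short steps, Python scripts to look and compute and a tool call to move; the robot and the scene stay as the last step left them, time stands still between calls to the robot, and variables do not carry over. Pictures are saved under pics/ and viewed, at most 14 in all, crops included, and the job is handed in when it is done.

Besides the shell and the picture viewer there is one more tool, called after ">>>" by a JSON object that holds its "fn" and its "kwargs", one argument or row to a line. step_arm: Moves the arm, as the interface text tells. Its arguments: {"type":"object","properties":{"targets":{"type":"array","items":{"type":"array"}},"force":{"type":"number"}},"required":["targets"]}

```bash
mkdir -p pics; ls; cat > h.py <<'E'
import numpy as np, cv2
from workcell import bot
def cam(n):
    p=bot.camera_params(n); im,d=bot.camera(n); return im,d,p
def ray(p,uv,z):
    uv=np.atleast_2d(np.asarray(uv,float)); K,R,t=map(np.array,(p['K'],p['R'],p['t']))
    c=-R.T@t; d=(np.c_[uv,np.ones(len(uv))]@np.linalg.inv(K).T)@R
    return c+d*((z-c[2])/d[:,2])[:,None]
def cloud(p,d):
    K,R,t=map(np.array,(p['K'],p['R'],p['t'])); v,u=np.mgrid[:d.shape[0],:d.shape[1]]
    q=np.stack([(u-K[0,2])/K[0,0]*d,(v-K[1,2])/K[1,1]*d,d],-1)
    return (q-t)@R
E
python3 - <<'E'
from h import *
print({k:v for k,v in bot.get_obs().items()})
for n in ("top","scene"):
    im,d,p=cam(n); np.savez(f"{n}.npz",im=im,d=d,**{k:np.array(v) for k,v in p.items()})
    cv2.imwrite(f"pics/{n}0.png",cv2.resize(im[...,::-1],(800,600)))
    print(n,p,-np.array(p['R']).T@p['t'])
E
```

```text
pics
{'time': 0.0, 'q': array([-6.85829998e+01,  5.00807967e+00,  1.00337821e+01,  9.50984744e+01,
        1.45756080e-03,  9.00006600e+01]), 'qd': array([-0.02982601, -0.02026217,  0.02543922,  0.00211584,  0.02987763,
       -0.05108357]), 'joint_efforts': array([-9.66358566e-04, -5.20384848e+01,  4.64803755e+01,  1.63048255e-02,
       -8.28860948e-05, -1.12862415e-05]), 'ee_pos': array([ 0.20075726, -0.51180521,  0.23060602]), 'tcp_rot': array([-1.79927228e+02, -1.45672134e-03,  2.14163384e+01]), 'wrist_force': array([0.57998779, 0.21551227, 0.63620063]), 'torque': array([0.01168807, 0.03432722, 0.01120552]), 'grasp_force': 0.0, 'opening': 0.08531733323203908}
top {'K': array([[387.29908063,   0.        , 257.31993729],
       [  0.        , 387.29908063, 190.54842651],
       [  0.        ,   0.        ,   1.        ]]), 'R': array([[ 0.01445904, -0.99926998,  0.03536159],
       [-0.99702965, -0.01708422, -0.07509998],
       [ 0.07564929, -0.03417068, -0.99654882]]), 't': array([0.18610332, 0.52932286, 0.92925651])} [0.45476212 0.22676385 0.95922071]
scene {'K': array([[482.64141034,   0.        , 257.48625358],
       [  0.        , 482.64141034, 187.68593551],
       [  0.        ,   0.        ,   1.        ]]), 'R': array([[-0.85151924, -0.52431609, -0.00275969],
       [-0.32822804,  0.53715074, -0.77700414],
       [ 0.40887815, -0.66072817, -0.62948944]]), 't': array([0.57978145, 0.09848774, 0.93567939])} [0.14344264 0.86931571 0.66712569]
```

View pics/top0.png

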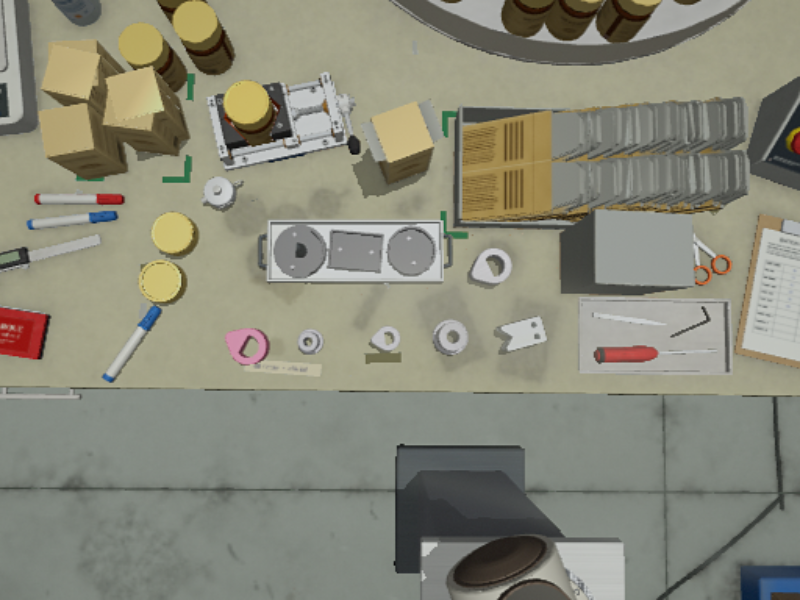

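View pics/scene0.png

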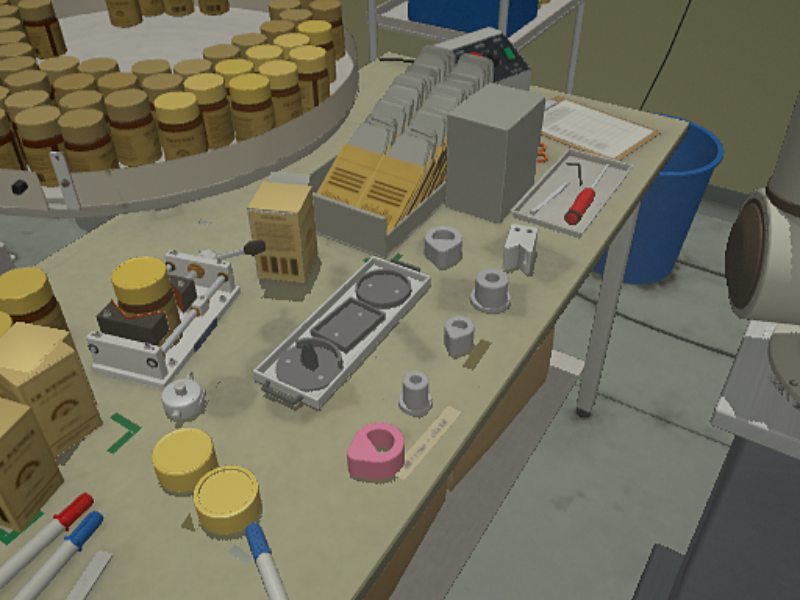

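The top view shows these, with pixels in the 800x600 picture:
- **Bushes:** one at (450,337) and a smaller one at (310,342). The wider one fits bush_large.
- **Cams:** steel at (491,267), smaller steel at (385,338) and pink at (247,346). The larger bare-steel one fits cam_large.
- **V-jaw:** (522,333).
- **Nests:** post (301,250), rectangular (355,252) and round (411,251).

Next I'll confirm these in a crop and measure their positions.

```bash
python3 - <<'E'
from h import *
z=np.load("top.npz"); im,d=z['im'],z['d']; p={k:z[k] for k in 'KRt'}
P=cloud(p,d); H=P[...,2]
cv2.imwrite("pics/crop1.png",cv2.resize(im[130:245,150:370,::-1],None,fx=3.6,fy=3.6,interpolation=cv2.INTER_CUBIC))
print("table z",np.median(H[150:240,240:300]))
for lab,(u,v,h) in dict(bushL=(288,216,.04),bushS=(198,218,.04),camL=(314,171,.03),camS=(246,216,.03),vjaw=(333,213,.04),pink=(158,221,.03)).items():
    m=np.zeros(H.shape,np.uint8); m[v-28:v+28,u-28:u+28]=(abs(H-h)<.006)[v-28:v+28,u-28:u+28]
    n,L,S,C=cv2.connectedComponentsWithStats(m); 
    k=min((i for i in range(1,n) if S[i,4]>40),key=lambda i:np.hypot(*(C[i]-(u,v))))
    q=P[L==k]; c,_=cv2.findContours((L==k).astype(np.uint8),cv2.RETR_CCOMP,cv2.CHAIN_APPROX_NONE)
    print(lab,S[k],"z",np.median(q[:,2]).round(4),"mean",q[:,:2].mean(0).round(4))
    for cc in c:
        if len(cc)<8: continue
        w=ray(p,cc[:,0],h)[:,:2].astype(np.float32)
        print("   circ",np.round(cv2.minEnclosingCircle(w),4).tolist() if 0 else [np.round(a,4) for a in cv2.minEnclosingCircle(w)],"rect",[np.round(a,4) for a in cv2.minAreaRect(w*1000)])
# caddy region: rim
for (u,v) in [(228,161),(193,160),(263,161)]: print("nest floor",P[v,u],)
m=((abs(H-.016)<.005)).astype(np.uint8); mm=np.zeros_like(m); mm[135:187,160:290]=m[135:187,160:290]
q=P[mm>0]; print("caddy rim rect",cv2.minAreaRect((q[:,:2]*1000).astype(np.float32)),q.mean(0))
# tall grey box
q=P[(H>.06)&(P[...,1]<0.1)&(P[...,0]<.5)&(P[...,0]>.25)]; print("tall",q.min(0),q.max(0))
E
```

```text
table z 0.0013339894728131795
bushL [281 206  18  19 214] z 0.0398 mean [0.4672 0.1179]
   circ [array([0.4674, 0.1179]), np.float64(0.022)] rect [array([467.6002, 117.8345]), array([42.7572, 40.5821]), np.float64(0.565)]
   circ [array([0.4676, 0.1179]), np.float64(0.012)] rect [array([467.5708, 117.8554]), array([21.806 , 21.9829]), np.float64(45.5594)]
bushS [191 212  13  13 107] z 0.0398 mean [0.4571 0.3373]
   circ [array([0.457 , 0.3372]), np.float64(0.015)] rect [array([457.2653, 336.4998]), array([28.2072, 28.2151]), np.float64(0.8696)]
   circ [array([0.4564, 0.3376]), np.float64(0.0088)] rect [array([457.2407, 337.6611]), array([15.0276, 14.8605]), np.float64(46.2046)]
camL [301 159  27  23 344] z 0.03 mean [0.5764 0.0577]
   circ [array([0.5771, 0.0586]), np.float64(0.0333)] rect [array([576.3411,  54.8598]), array([54.3679, 59.6048]), np.float64(63.9562)]
   circ [array([0.5787, 0.0532]), np.float64(0.0188)] rect [array([580.539 ,  49.9929]), array([36.9865, 27.5248]), np.float64(26.9298)]
camS [238 209  18  15 169] z 0.0302 mean [0.4637 0.2192]
   circ [array([0.4637, 0.
[... 579 characters left out ...]
71]), array([55.823 , 58.8194]), np.float64(14.9037)]
   circ [array([0.4477, 0.4271]), np.float64(0.0184)] rect [array([446.6042, 424.7413]), array([27.6022, 35.7509]), np.float64(65.1696)]
nest floor [0.59886646 0.26769383 0.00871239]
nest floor [0.59579462 0.3503767  0.03395081]
nest floor [0.60084795 0.18106896 0.00700245]
caddy rim rect ((601.7440185546875, 269.161865234375), (97.79972076416016, 304.8208923339844), 1.197995662689209) [0.60199698 0.26191341 0.01507306]Traceback (most recent call last):
  File "<stdin>", line 21, in <module>
    return umr_minimum(a, axis, None, out, keepdims, initial, where)
ValueError: zero-size array to reduction operation minimum which has no identity
```

View pics/crop1.png

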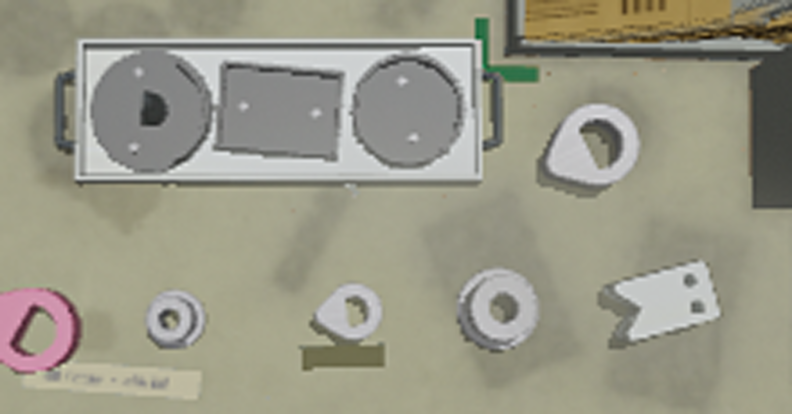

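The crop confirms the picks: the wide-flanged steel bush at (500,308), the larger steel cam at (592,145) with its lobe to the lower left, and the V-jaw at (663,300). Now I'll move toward the bush.

>>> {"fn": "step_arm", "kwargs": {
  "targets": [
    [1,[266,630,50],[0,0,-0.374]],
    [1,[266,630,50],[0,0,-0.374]],
    [1,[266,630,50],[0,0,-0.374]],
    [1,[266,630,50],[0,0,-0.374]],
    [1,[266,630,50],[0,0,-0.374]],
    [1,[266,630,50],[0,0,-0.374]],
    [1,[266,630,50],[0,0,-0.374]],
    [1,[266,630,50],[0,0,-0.374]]
  ],
  "force": 40
}}

```text
time: 0.9
ee_pos: [0.3556, -0.144, 0.2604]
tcp_rot: [180.0, -0.0, -0.0]
wrist_force: [2.4, -0.8, 0.2]
opening: 0.0852
grasp_force: 0.0
```

>>> {"fn": "step_arm", "kwargs": {
  "targets": [
    [1,[144,324,70],[0,0,0]],
    [1,[144,324,70],[0,0,0]],
    [1,[144,324,70],[0,0,0]],
    [1,[144,324,70],[0,0,0]],
    [1,[144,324,70],[0,0,0]],
    [1,[144,324,70],[0,0,0]],
    [1,[144,324,70],[0,0,0]],
    [1,[144,324,70],[0,0,0]]
  ]
}}

```text
time: 1.7
ee_pos: [0.4926, 0.0418, 0.3235]
tcp_rot: [-178.0, 0.1, 3.7]
wrist_force: [-0.4, -0.3, 0.2]
opening: 0.0851
grasp_force: 0.0
```

```bash
python3 - <<'E'
from h import *
o=bot.get_obs(); print(o['ee_pos'],o['tcp_rot'],o['q'],o['time'])
im,d,p=cam("wrist"); np.savez("w1.npz",im=im,d=d,**{k:np.array(v) for k,v in p.items()})
cv2.imwrite("pics/w1.png",cv2.resize(im[...,::-1],(800,600)))
print(p['K'],-np.array(p['R']).T@p['t'],p['R'])
z=np.load("top.npz"); P=cloud({k:z[k] for k in 'KRt'},z['d'])
q=P[140:200,350:450].reshape(-1,3); q=q[q[:,2]>.05]; print("box",q.min(0),q.max(0))
E
```

```text
[0.49257174 0.04176907 0.32345084] [-1.77990743e+02  1.10694360e-01  3.74672941e+00] [  3.68880174   0.60966508  16.00081615 105.50387762   2.00914394
 179.9420368 ] 1.7
[[329.18867611   0.         254.19026273]
 [  0.         329.18867611 193.03827545]
 [  0.           0.           1.        ]] [0.56203376 0.04241998 0.46585786] [[ 0.0646397  -0.99729076 -0.03511192]
 [-0.96019141 -0.07174014  0.26997373]
 [-0.27176124  0.01626314 -0.96222728]]
box [ 0.45476212 -0.19265212  0.05003689] [0.63782452 0.22676385 0.95922071]
```

View pics/w1.png

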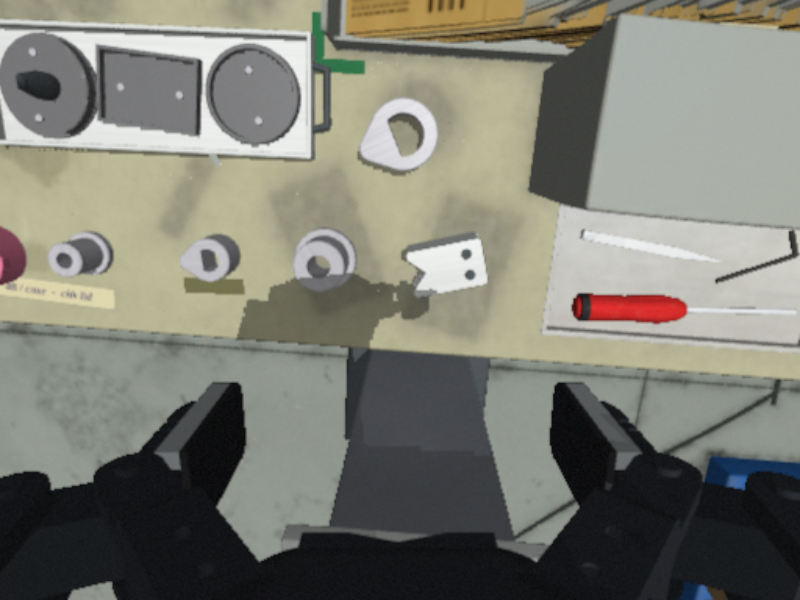

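The wrist view shows the caddy at the upper left: post nest at (45,85), rectangular nest at (148,90), round nest at (253,93). The cam is at (405,135), the bush at (323,258) and the jaw at (450,265). Joint 6 has reached its 180° limit, so I need tool yaw ≥ q1. Next I'll measure from this view.

```bash
cat >> h.py <<'E'
def blob(p,d,c,h,tol=.005,r=.045):
    "component of the cloud near height h and near world xy c -> contours (outer, holes) rayed at h, mm"
    P=cloud(p,d); m=((abs(P[...,2]-h)<tol)&(np.hypot(P[...,0]-c[0],P[...,1]-c[1])<r)).astype(np.uint8)
    n,L,S,C=cv2.connectedComponentsWithStats(m); k=1+np.argmax(S[1:,4]) 
    cs,hi=cv2.findContours((L==k).astype(np.uint8),cv2.RETR_CCOMP,cv2.CHAIN_APPROX_NONE)
    o=[ray(p,c[:,0],h)[:,:2]*1000 for c in cs]
    o=sorted([x for x in o if len(x)>7],key=len,reverse=True); return P[L==k],o
def fitc(w):
    w=np.asarray(w); s,*_=np.linalg.lstsq(np.c_[2*w,np.ones(len(w))],(w**2).sum(1),rcond=None)
    return s[:2].round(1),round(float(np.sqrt(s[2]+s[0]**2+s[1]**2)),1)
def load(f):
    z=np.load(f); return {k:z[k] for k in 'KRt'},z['d'],z['im']
E
python3 - <<'E'
from h import *
for f in ("top.npz","w1.npz"):
    p,d,im=load(f); print(f)
    q,o=blob(p,d,(.4674,.118),.04); print(" bush",[fitc(w) for w in o],np.median(q[:,2]))
    q,o=blob(p,d,(.474,.009),.04); print(" jaw",cv2.minAreaRect(o[0].astype(np.float32)))
    q,o=blob(p,d,(.578,.056),.03)
    w=o[0]; far=w[np.argmax(np.hypot(*(w-w.mean(0)).T))]
    c=w.mean(0)
    for _ in range(6):   # disc: rim points away from the lobe
        u=(far-c)/np.hypot(*(far-c)); s=w[((w-c)@u)<2]; c,R=fitc(s)
        l=w[np.hypot(*(w-c).T)>33]; far=c+np.mean((l-c),0) 
    print(" cam disc",c,R,"lobe dir",np.degrees(np.arctan2(*(far-c)[::-1])),"holes",[(cv2.minAreaRect(x.astype(np.float32))) for x in o[1:]])
    P=cloud(p,d)
    g=(P[...,2]>.05)&(P[...,0]>.45)&(P[...,0]<.66)&(P[...,1]<.1)&(d>0); q=P[g]; print(" box",q.min(0),q.max(0))
    # nests: recessed floors at z=.007 
    for nm,c,r in (("round",(.600,.181),.034),("jaw",(.599,.268),.045)):
        q,o=blob(p,d,c,.007,.003,r); print(" floor",nm,len(q),fitc(o[0]),cv2.minAreaRect(o[0].astype(np.float32)))
        q,o=blob(p,d,c,.014,.0025,.052); print(" wall",nm,len(q),[(fitc(x),cv2.minAreaRect(x.astype(np.float32))) for x in o[:3]])
    g=(P[...,2]>.033)&(abs(P[...,0]-.6)<.05)&(abs(P[...,1]-.355)<.05); q=P[g]; print(" post top",len(q),q.mean(0) if len(q) else 0)
    q,o=blob(p,d,(.6,.355),.018,.003,.043); print(" curb",len(q),q.mean(0),fitc(q[:,:2]*1000))
E
```

```text
top.npz
 bush [(array([467.5, 117.8]), 20.9), (array([467.6, 117.9]), 11.1)] 0.03986018220844488
 jaw ((473.7737731933594, 9.366130828857422), (39.93970489501953, 64.80809783935547), 15.670784950256348)
 cam disc [579.   52.7] 26.4 lobe dir 117.2442294066897 holes [((580.5390014648438, 49.99293518066406), (36.98649215698242, 27.52475929260254), 26.92972755432129)]
 box [ 0.53595909 -0.2579574   0.05003689] [0.65999966 0.03365032 0.17189998]
 floor round 519 (array([601.3, 180.9]), 32.0) ((602.1837158203125, 181.03607177734375), (62.62723159790039, 64.70630645751953), 1.073853611946106)
 wall round 120 [((array([602.7, 181.1]), 36.8), ((598.656494140625, 183.53314208984375), (76.934814453125, 67.39179229736328), 59.87053680419922))]
 floor jaw 614 (array([601.1, 269.5]), 36.2) ((602.140625, 271.080322265625), (81.81513977050781, 53.79302215576172), 85.84708404541016)
 wall jaw 28 [((array([614.9, 240.5]), 14.8), ((621.065185546875, 234.0164794921875), (36.73920440673828, 18.50395965576172), 43.058101654052734))]
 post top 19 [0.59901424 0.35381765 0.03887531]
 curb 73 [0.59941697 0.32
[... 781 characters left out ...]
465820312)), ((array([602.8, 181.7]), 35.1), ((603.0765380859375, 181.89266967773438), (70.63018035888672, 70.09196472167969), 47.95366287231445))]
 floor jaw 2471 (array([601. , 271.5]), 36.5) ((601.5676879882812, 272.912841796875), (77.54341888427734, 54.363468170166016), 85.90399932861328)
 wall jaw 629 [((array([600.9, 269.4]), 41.2), ((601.1062622070312, 269.2811584472656), (86.01356506347656, 59.96029281616211), 85.9053955078125)), ((array([600.8, 269.6]), 38.3), ((600.4113159179688, 269.75653076171875), (79.63682556152344, 57.38261795043945), 85.90457153320312))]
 post top 128 [0.59906116 0.35436808 0.03842197]
 curb 351 [0.59895318 0.3262433  0.01765242] (array([599.3, 355.4]), 36.8)
```

```bash
cat >> h.py <<'E'
from scipy.spatial.transform import Rotation as Ro
def go(x,y,z,yaw):
    o=bot.get_obs(); e=np.array(o['ee_pos'])*1000
    r=(Ro.from_euler('xyz',[180,0,yaw],degrees=True)*Ro.from_euler('xyz',o['tcp_rot'],degrees=True).inv()).as_rotvec()
    print("now",e.round(1),o['tcp_rot'].round(2),"t",o['time'],"shift",(np.array([x,y,z])-e).round(1),"turn",r.round(3))
E
python3 -c "
from h import *
go(467.8,118.1,12,35); print(bot.get_obs()['q'].round(1))"
```

```text
now [493.4  41.9 323.4] [-1.7798e+02  9.0000e-02  3.7500e+00] t 1.75 shift [ -25.6   76.2 -311.4] turn [-0.033 -0.013  0.545]
[  3.7   0.7  16.1 105.5   2.  179.9]
```

>>> {"fn": "step_arm", "kwargs": {
  "targets": [
    [1,[-25,76,-100],[-0.033,-0.013,0.545]],
    [1,[-25,76,-150],[-0.033,-0.013,0.545]],
    [1,[-25,76,-200],[-0.033,-0.013,0.545]],
    [1,[-25,76,-240],[-0.033,-0.013,0.545]],
    [1,[-25,76,-240],[-0.033,-0.013,0.545]],
    [1,[-25,76,-240],[-0.033,-0.013,0.545]],
    [1,[-25,76,-240],[-0.033,-0.013,0.545]],
    [1,[-25,76,-240],[-0.033,-0.013,0.545]]
  ]
}}

```text
time: 2.55
ee_pos: [0.4681, 0.1172, 0.0864]
tcp_rot: [179.9, -0.2, 34.9]
wrist_force: [-0.1, -0.0, 1.4]
opening: 0.0855
grasp_force: 0.0
```

```bash
python3 -c "
from h import *
go(467.8,118.1,12,35); print(bot.get_obs()['q'].round(1))"
```

```text
now [468.1 117.2  86.4] [179.93  -0.18  34.89] t 2.55 shift [ -0.3   0.9 -74.4] turn [-0.001  0.003  0.002]
[ 14.1  -4.8 -15.7  78.9  -0.  159.2]
```

>>> {"fn": "step_arm", "kwargs": {
  "targets": [
    [1,[0,1,-45],[0,0.003,0.002]],
    [1,[0,1,-71],[0,0.003,0.002]],
    [1,[0,1,-71],[0,0.003,0.002]],
    [0.3,[0,1,-71],[0,0.003,0.002]],
    [0.3,[0,1,-71],[0,0.003,0.002]],
    [0.3,[0,1,-71],[0,0.003,0.002]],
    [0.3,[0,1,-71],[0,0.003,0.002]],
    [0.3,[0,1,-71],[0,0.003,0.002]]
  ],
  "force": 50
}}

```text
time: 3.35
ee_pos: [0.4682, 0.1185, 0.0153]
tcp_rot: [-180.0, -0.1, 35.0]
wrist_force: [-1.9, -0.9, 9.7]
opening: 0.042
grasp_force: 49.9
```

>>> {"fn": "step_arm", "kwargs": {
  "targets": [
    [0.3,[0,0,30],[0,0,0]],
    [0.3,[20,10,60],[0,0,0]],
    [0.3,[60,28,60],[0,0,0]],
    [0.3,[100,47,60],[0,0,0]],
    [0.3,[134,63,60],[0,0,0]],
    [0.3,[134,63,60],[0,0,0]],
    [0.3,[134,63,60],[0,0,0]],
    [0.3,[134,63,60],[0,0,0]]
  ]
}}

```text
time: 4.15
ee_pos: [0.6003, 0.1809, 0.0732]
tcp_rot: [-179.9, 0.1, 35.0]
wrist_force: [0.4, -0.3, -1.6]
opening: 0.0418
grasp_force: 51.4
```

```bash
python3 - <<'E'
from h import *
go(602.8,181.5,19,35)
im,d,p=cam("scene")
cv2.imwrite("pics/s1.png",cv2.resize(im[130:300,140:360,::-1],None,fx=3.5,fy=3.5))
E
```

```text
now [600.3 180.9  73.2] [-1.7991e+02  1.3000e-01  3.5030e+01] t 4.15 shift [  2.5   0.6 -54.2] turn [-0.    -0.003 -0.001]
```

View pics/s1.png

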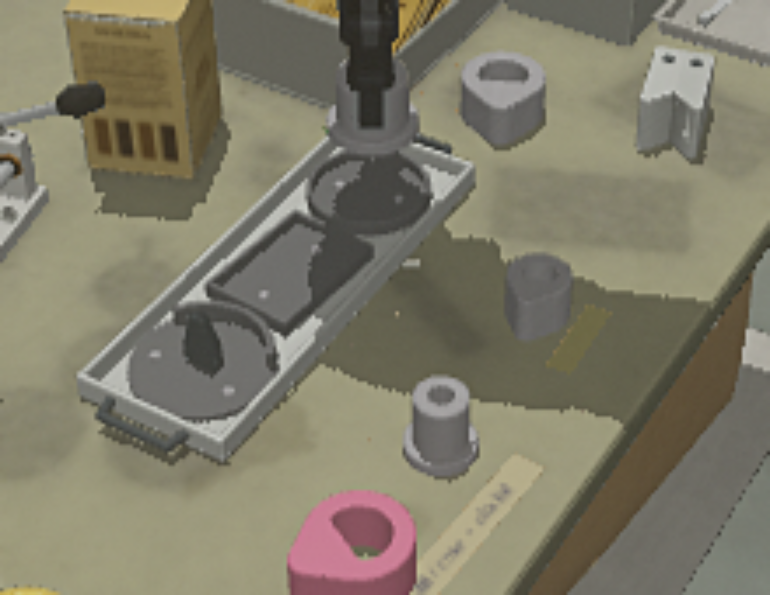

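The bush hangs upright over the round nest, which is at (370,190) in the crop. I'll lower it.

>>> {"fn": "step_arm", "kwargs": {
  "targets": [
    [0.3,[1.5,0.5,-30],[0,0,0]],
    [0.3,[1.5,0.5,-42],[0,0,0]],
    [0.3,[1.5,0.5,-46],[0,0,0]],
    [0.3,[1.5,0.5,-48],[0,0,0]],
    [0.3,[1.5,0.5,-50],[0,0,0]],
    [0.3,[1.5,0.5,-50],[0,0,0]]
  ]
}}

```text
time: 4.8
ee_pos: [0.6026, 0.1818, 0.0234]
tcp_rot: [-179.9, 0.1, 35.0]
wrist_force: [-0.3, -0.3, -1.4]
opening: 0.042
grasp_force: 51.4
```

>>> {"fn": "step_arm", "kwargs": {
  "targets": [
    [0.3,[0,0,-0.7],[0,0,0]],
    [0.3,[0,0,-1.5],[0,0,0]],
    [0.3,[0,0,-1.5],[0,0,0]]
  ]
}}

```text
time: 5.1
ee_pos: [0.6026, 0.1818, 0.0224]
tcp_rot: [-179.9, 0.1, 35.0]
wrist_force: [-2.4, -1.3, 4.8]
opening: 0.0416
grasp_force: 52.0
```

>>> {"fn": "step_arm", "kwargs": {
  "targets": [
    [0.8,[0,0,0],[0,0,0]],
    [0.8,[0,0,0],[0,0,0]],
    [0.8,[0,0,0],[0,0,0]],
    [0.8,[0,0,30],[0,0,0]],
    [1,[0,0,70],[0,0,0]],
    [1,[-20,-20,110],[0,0,0.14]],
    [1,[-50,-60,110],[0,0,0.28]],
    [1,[-70,-90,110],[0,0,0.42]]
  ]
}}

```text
time: 5.9
ee_pos: [0.5317, 0.0908, 0.1327]
tcp_rot: [180.0, 0.1, 59.5]
wrist_force: [0.4, -0.6, -0.1]
opening: 0.0855
grasp_force: 0.0
```

```bash
python3 - <<'E'
from h import *
go(474.1,9.7,12,105.8)
im,d,p=cam("wrist"); np.savez("w2.npz",im=im,d=d,**{k:np.array(v) for k,v in p.items()})
cv2.imwrite("pics/w2.png",im[...,::-1])
for c in ((.603,.181),):
    q,o=blob(p,d,c,.047); print(len(q),np.percentile(q[:,2],[5,50,95]),[fitc(w) for w in o])
E
```

```text
now [531.7  90.8 132.7] [1.7998e+02 5.0000e-02 5.9470e+01] t 5.9 shift [ -57.6  -81.1 -120.7] turn [0.001 0.    0.809]
3039 [0.04565497 0.0470767  0.04822036] [(array([601.3, 180.2]), 20.9), (array([601.8, 181.3]), 9.8)]
```

View pics/w2.png

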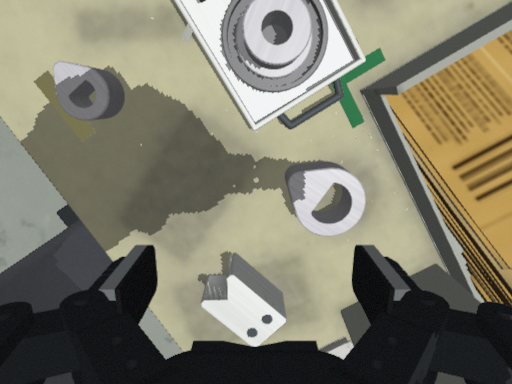

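The bush stands flat in its nest at (278,35), with its top at 47 mm. Next is the V-jaw at (245,300).

>>> {"fn": "step_arm", "kwargs": {
  "targets": [
    [1,[-30,-40,0],[0,0,0.14]],
    [1,[-57,-81,0],[0,0,0.28]],
    [1,[-57,-81,-10],[0,0,0.42]],
    [1,[-57,-81,-20],[0,0,0.56]],
    [1,[-57,-81,-40],[0,0,0.7]],
    [1,[-57,-81,-60],[0,0,0.809]],
    [1,[-57,-81,-60],[0,0,0.809]],
    [1,[-57,-81,-60],[0,0,0.809]]
  ]
}}

```text
time: 6.75
ee_pos: [0.4752, 0.0107, 0.0716]
tcp_rot: [-179.9, 0.1, 105.3]
wrist_force: [-0.0, -0.4, 0.2]
opening: 0.0853
grasp_force: 0.0
```

```bash
python3 -c "
from h import *
go(474.1,9.7,12,105.8); print(bot.get_obs()['q'].round(1))"
```

```text
now [475.2  10.7  71.6] [-1.7989e+02  1.2000e-01  1.0526e+02] t 6.75 shift [ -1.1  -1.  -59.6] turn [ 0.003 -0.001  0.009]
[  1.4  -5.2 -17.8  77.5  -0.1  76.1]
```

>>> {"fn": "step_arm", "kwargs": {
  "targets": [
    [1,[-0.5,-0.5,-40],[0,0,0.006]],
    [1,[-0.5,-0.5,-59],[0,0,0.006]],
    [1,[-0.5,-0.5,-59],[0,0,0.006]],
    [0.3,[-0.5,-0.5,-59],[0,0,0.006]],
    [0.3,[-0.5,-0.5,-59],[0,0,0.006]],
    [0.3,[-0.5,-0.5,-59],[0,0,0.006]],
    [0.3,[-0.5,-0.5,-59],[0,0,0.006]],
    [0.3,[-0.5,-0.5,-59],[0,0,0.006]]
  ],
  "force": 50
}}

```text
time: 7.55
ee_pos: [0.4758, 0.0102, 0.0139]
tcp_rot: [180.0, 0.2, 105.8]
wrist_force: [-1.5, 0.3, 5.9]
opening: 0.0392
grasp_force: 51.8
```

>>> {"fn": "step_arm", "kwargs": {
  "targets": [
    [0.3,[0,0,40],[0,0,0]],
    [0.3,[15,20,75],[0,0,-0.06]],
    [0.3,[35,65,80],[0,0,-0.12]],
    [0.3,[55,108,80],[0,0,-0.18]],
    [0.3,[75,152,80],[0,0,-0.24]],
    [0.3,[95,196,80],[0,0,-0.3]],
    [0.3,[115,238,80],[0,0,-0.347]],
    [0.3,[125,259,80],[0,0,-0.347]]
  ]
}}

```text
time: 8.35
ee_pos: [0.6006, 0.2727, 0.092]
tcp_rot: [-179.9, 0.1, 85.9]
wrist_force: [-0.7, -1.4, -2.5]
opening: 0.0389
grasp_force: 51.5
```

>>> {"fn": "step_arm", "kwargs": {
  "targets": [
    [0.3,[0,0,0],[0,0,0]],
    [0.3,[0,0,0],[0,0,0]]
  ]
}}

```text
time: 8.55
ee_pos: [0.5996, 0.2695, 0.0919]
tcp_rot: [-179.9, 0.2, 86.0]
wrist_force: [0.4, -0.4, -1.8]
opening: 0.0394
grasp_force: 51.5
```

```bash
python3 - <<'E'
from h import *
go(600.8,269.4,21,85.9); print(bot.get_obs()['q'].round(1))
im,d,p=cam("wrist"); np.savez("w3.npz",im=im,d=d,**{k:np.array(v) for k,v in p.items()})
cv2.imwrite("pics/w3.png",im[...,::-1])
E
```

```text
now [599.6 269.5  91.9] [-1.7987e+02  1.6000e-01  8.5960e+01] t 8.55 shift [  1.2  -0.1 -70.9] turn [ 0.003 -0.003 -0.001]
[ 2.420e+01  1.950e+01  1.160e+01  8.240e+01 -1.000e-01  1.183e+02]
```

View pics/w3.png

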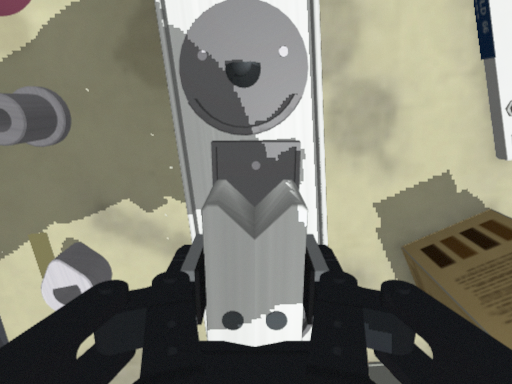

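The jaw is gripped squarely at (255,265). The post at (242,72) has its flat facing up in the picture and the curb below it, so the post's +y is roughly world +y. I'll lower the jaw.

>>> {"fn": "step_arm", "kwargs": {
  "targets": [
    [0.3,[1,0,-40],[0,0,0]],
    [0.3,[1,0,-58],[0,0,0]],
    [0.3,[1,0,-64],[0,0,0]],
    [0.3,[1,0,-67],[0,0,0]],
    [0.3,[1,0,-69],[0,0,0]],
    [0.3,[1,0,-70],[0,0,0]],
    [0.3,[1,0,-71],[0,0,0]],
    [0.3,[1,0,-71],[0,0,0]]
  ]
}}

```text
time: 9.4
ee_pos: [0.6011, 0.2693, 0.0218]
tcp_rot: [-179.9, 0.1, 85.9]
wrist_force: [-0.4, 0.6, -1.7]
opening: 0.0391
grasp_force: 51.5
```

>>> {"fn": "step_arm", "kwargs": {
  "targets": [
    [0.3,[0,0,-0.7],[0,0,0]],
    [0.3,[0,0,-1.5],[0,0,0]],
    [0.3,[0,0,-1.5],[0,0,0]]
  ]
}}

```text
time: 9.7
ee_pos: [0.6011, 0.2694, 0.0209]
tcp_rot: [-180.0, 0.1, 85.9]
wrist_force: [-2.8, -1.5, 5.0]
opening: 0.0388
grasp_force: 52.4
```

>>> {"fn": "step_arm", "kwargs": {
  "targets": [
    [0.8,[0,0,0],[0,0,0]],
    [0.8,[0,0,0],[0,0,0]],
    [0.8,[0,0,0],[0,0,0]],
    [0.8,[0,0,30],[0,0,0]],
    [1,[0,0,75],[0,0,0]],
    [1,[0,10,115],[0,0,0]],
    [1,[0,15,140],[0,0,0]],
    [1,[0,15,140],[0,0,0]]
  ]
}}

```text
time: 10.5
ee_pos: [0.6022, 0.2855, 0.1645]
tcp_rot: [179.8, -0.1, 85.9]
wrist_force: [0.4, -0.2, 1.0]
opening: 0.0853
grasp_force: 0.0
```

>>> {"fn": "step_arm", "kwargs": {
  "targets": [
    [1,[0,0,0],[0,0,0]],
    [1,[0,0,0],[0,0,0]]
  ]
}}

```text
time: 10.7
ee_pos: [0.6004, 0.2839, 0.1581]
tcp_rot: [-179.8, 0.2, 85.9]
wrist_force: [0.5, 0.9, -0.3]
opening: 0.0856
grasp_force: 0.0
```

```bash
python3 - <<'E'
from h import *
im,d,p=cam("wrist"); np.savez("w4.npz",im=im,d=d,**{k:np.array(v) for k,v in p.items()})
cv2.imwrite("pics/w4.png",cv2.resize(im[...,::-1],(800,600)))
q,o=blob(p,d,(.601,.269),.047); print("jaw",np.percentile(q[:,2],[5,50,95]),cv2.minAreaRect(o[0].astype(np.float32)))
q,o=blob(p,d,(.6,.357),.018,.0025,.043); print("curb",len(q),q.mean(0),fitc(q[:,:2]*1000))
r=np.hypot(*(q[:,:2]-[.6,.357]).T); print(np.percentile(r,[2,50,98]))
P=cloud(p,d)
for z0 in (.041,.035,.03,.02):
    g=(abs(P[...,2]-z0)<.003)&(np.hypot(P[...,0]-.6,P[...,1]-.357)<.02); q=P[g]*1000
    print("post",z0,len(q),q.min(0).round(1),q.max(0).round(1),cv2.minAreaRect(q[:,:2].astype(np.float32)))
m=((P[...,2]>.004)&(P[...,2]<.0105)&(np.hypot(P[...,0]-.6,P[...,1]-.357)<.05)).astype(np.uint8)
go(0,0,0,90)
E
```

```text
jaw [0.0459055  0.04706896 0.04820549] ((602.2407836914062, 270.3674621582031), (63.81814193725586, 39.847862243652344), 85.91162872314453)
curb 606 [0.59893746 0.32735454 0.01795284] (array([599.8, 356.3]), 36.8)
[0.03475564 0.03726593 0.03984692]
post 0.041 147 [593.7 352.4  38.1] [606.2 359.9  42.6] ((599.8431396484375, 356.1246643066406), (7.3508219718933105, 12.225874900817871), 85.5882339477539)
post 0.035 67 [592.1 350.8  32.3] [607.  360.4  38. ] ((599.274169921875, 355.4630126953125), (9.01539134979248, 14.825052261352539), 85.83727264404297)
post 0.03 74 [590.8 349.3  27.1] [608.6 360.6  32.9] ((599.70458984375, 354.924072265625), (11.244734764099121, 17.804292678833008), 89.7435302734375)
post 0.02 60 [589.4 347.5  18.4] [610.3 361.2  23. ] ((599.6287841796875, 354.2966003417969), (13.433511734008789, 20.491680145263672), 85.77789306640625)
now [600.3 283.8 158. ] [-179.78    0.2    85.9 ] t 10.75 shift [-600.3 -283.8 -158. ] turn [ 0.003 -0.004  0.071]
```

View pics/w4.png

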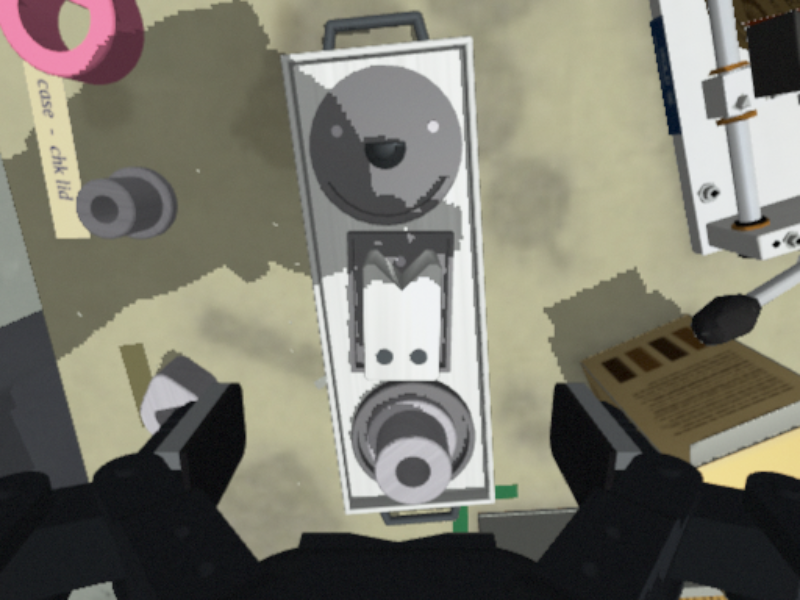

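The jaw is seated flat, with its top at 47 mm. Next I'll refine the post axis and heading, and check the clearances around the cam, using the images I already have.

```bash
python3 - <<'E'
from h import *
for f in ("w3.npz","w4.npz"):
    p,d,im=load(f); P=cloud(p,d); c=np.array([.5999,.3578])
    q,o=blob(p,d,c,.018,.003,.043); a=np.degrees(np.arctan2(q[:,1]-c[1],q[:,0]-c[0])); print(f,"curb ang",np.percentile(a,[.5,50,99.5]))
    q,o=blob(p,d,c,.041,.003,.02); w=o[0]; e=[]
    for x in np.unique(np.round(w[:,0])): pass
    r=w[(w[:,1]>w[:,1].max()-1.6)]; l=np.polyfit(r[:,0],r[:,1],1); print(" flat edge dir",np.degrees(np.arctan(l[0])),len(r),"top pts x",w.min(0),w.max(0))
p,d,im=load("top.npz"); P=cloud(p,d)*1000
g=(d>0)&(abs(P[...,1]-65)<55)&(P[...,0]>595)&(P[...,0]<720)&(P[...,2]>15)
for z in (20,30,40,60,80,100,120,150):
    q=P[g&(abs(P[...,2]-z)<8)]; print(z,len(q),q[:,0].min().round() if len(q) else '')
g=(d>0)&(P[...,1]<30)&(P[...,1]>-150)&(P[...,0]>520)&(P[...,0]<640)&(P[...,2]>45)
print("box ymax",P[g][:,1].max(),"z",P[g][:,2].max())
go(578.9,53.5,130,116.8)
E
```

```text
w3.npz curb ang [-154.56796936  -91.81667702  -28.80438773]
 flat edge dir -0.17040300582043513 25 top pts x [593.87673669 351.78522262] [606.07884943 359.85362202]
w4.npz curb ang [-154.38117326  -91.48760527  -28.88042085]
 flat edge dir 0.22350027276831183 18 top pts x [593.88379099 352.37305562] [606.1730453  359.83534312]
20 358 595.0
30 502 595.0
40 465 597.0
60 324 642.0
80 43 642.0
100 0 
120 0 
150 0 
box ymax -55.579263623238 z 171.8999754300177
now [600.3 283.8 158. ] [-179.78    0.2    85.9 ] t 10.75 shift [ -21.4 -230.3  -28. ] turn [ 0.004 -0.003  0.539]
```

>>> {"fn": "step_arm", "kwargs": {
  "targets": [
    [0.86,[-5,-45,0],[0,0,0.1]],
    [0.86,[-10,-90,0],[0,0,0.2]],
    [0.86,[-14,-135,0],[0,0,0.3]],
    [0.86,[-18,-180,0],[0,0,0.4]],
    [0.86,[-21,-215,-15],[0,0,0.5]],
    [0.86,[-21,-230,-50],[0.003,-0.003,0.539]],
    [0.86,[-21,-230,-90],[0.003,-0.003,0.539]],
    [0.86,[-21,-230,-90],[0.003,-0.003,0.539]]
  ]
}}

```text
time: 11.55
ee_pos: [0.576, 0.053, 0.0634]
tcp_rot: [-179.6, -0.2, 116.7]
wrist_force: [-0.4, -0.2, -0.6]
opening: 0.0733
grasp_force: 0.0
```

>>> {"fn": "step_arm", "kwargs": {
  "targets": [
    [0.86,[0,0,0],[0,0,0]],
    [0.86,[0,0,0],[0,0,0]]
  ]
}}

```text
time: 11.75
ee_pos: [0.5807, 0.0547, 0.0718]
tcp_rot: [179.8, 0.0, 116.8]
wrist_force: [0.2, -0.8, -0.4]
opening: 0.0738
grasp_force: 0.0
```

```bash
python3 - <<'E'
from h import *
go(578.9,53.5,9,116.8); print(bot.get_obs()['q'].round(1),bot.get_obs()['opening'])
im,d,p=cam("wrist"); cv2.imwrite("pics/w5.png",im[...,::-1])
E
```

```text
now [580.7  54.7  71.8] [1.7977e+02 4.0000e-02 1.1682e+02] t 11.75 shift [ -1.8  -1.2 -62.8] turn [-0.001  0.004 -0.   ]
[ 5.4  9.2 -3.  77.7  0.  68.5] 0.07380302259202787
```

View pics/w5.png

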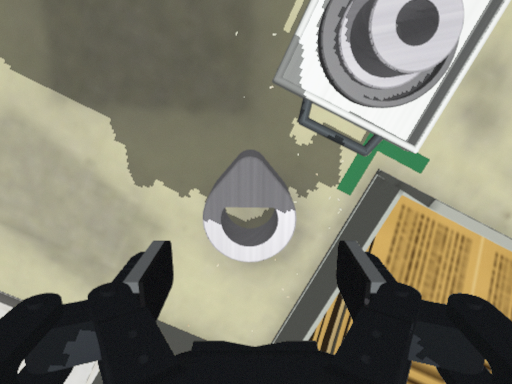

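The larger steel cam sits between the fingers at (250,215). The card tray's corner is close to the right finger, at (375,180), so I'll check that clearance before going down.

```bash
python3 - <<'E'
from h import *
im,d,p=cam("wrist"); np.savez("w6.npz",im=im,d=d,**{k:np.array(v) for k,v in p.items()})
for f in ("top.npz","w1.npz","w2.npz","w6.npz"):
    p,d,im=load(f); P=cloud(p,d)*1000
    for y in (30,50,70,80,90,105):
        g=(d>0)&(abs(P[...,1]-y)<4)&(P[...,0]>612)&(P[...,0]<680)&(P[...,2]>8)
        q=P[g]; i=np.argsort(q[:,0])[:3]; print(f,y,len(q),q[i].round(0).tolist())
E
```

```text
top.npz 30 67 [[643.0, 30.0, 25.0], [643.0, 28.0, 38.0], [643.0, 27.0, 24.0]]
top.npz 50 62 [[643.0, 52.0, 36.0], [643.0, 50.0, 24.0], [644.0, 49.0, 34.0]]
top.npz 70 53 [[643.0, 66.0, 35.0], [643.0, 73.0, 34.0], [643.0, 71.0, 33.0]]
top.npz 80 60 [[643.0, 79.0, 8.0], [643.0, 83.0, 32.0], [644.0, 83.0, 18.0]]
top.npz 90 49 [[643.0, 91.0, 20.0], [643.0, 88.0, 32.0], [643.0, 88.0, 18.0]]
top.npz 105 12 [[643.0, 107.0, 30.0], [643.0, 103.0, 18.0], [643.0, 104.0, 41.0]]
w1.npz 30 250 [[643.0, 26.0, 17.0], [643.0, 29.0, 16.0], [643.0, 30.0, 16.0]]
w1.npz 50 234 [[643.0, 54.0, 9.0], [643.0, 46.0, 41.0], [643.0, 50.0, 28.0]]
w1.npz 70 221 [[643.0, 70.0, 34.0], [643.0, 72.0, 34.0], [643.0, 71.0, 28.0]]
w1.npz 80 208 [[643.0, 83.0, 36.0], [643.0, 82.0, 35.0], [643.0, 81.0, 18.0]]
w1.npz 90 203 [[643.0, 91.0, 9.0], [643.0, 88.0, 34.0], [643.0, 88.0, 22.0]]
w1.npz 105 97 [[643.0, 104.0, 23.0], [643.0, 102.0, 18.0], [643.0, 105.0, 29.0]]
w2.npz 30 920 [[643.0, 30.0, 39.0], [643.0, 32.0, 8.0], [643.0, 29.0, 33.0]]
w2.npz 50 803 [[643.0, 52.0, 37.0], [643.0, 51.0, 40.0], [643.0, 53.0, 22.0]]
w2.npz 70 687 [[643.0, 69.0, 9.0], [643.0, 73.0, 30.0], [643.0, 73.0, 27.0]]
w2.npz 80 658 [[643.0, 80.0, 36.0], [643.0, 76.0, 25.0], [643.0, 81.0, 40.0]]
w2.npz 90 609 [[643.0, 92.0, 18.0], [643.0, 90.0, 18.0], [643.0, 92.0, 39.0]]
w2.npz 105 201 [[643.0, 103.0, 30.0], [643.0, 109.0, 34.0], [643.0, 107.0, 31.0]]
w6.npz 30 684 [[643.0, 27.0, 17.0], [643.0, 29.0, 16.0], [643.0, 30.0, 16.0]]
w6.npz 50 132 [[643.0, 46.0, 24.0], [643.0, 46.0, 9.0], [643.0, 51.0, 23.0]]
w6.npz 70 1675 [[612.0, 74.0, 150.0], [612.0, 74.0, 150.0], [612.0, 73.0, 149.0]]
w6.npz 80 3703 [[612.0, 78.0, 98.0], [612.0, 83.0, 101.0], [612.0, 82.0, 118.0]]
w6.npz 90 4243 [[613.0, 87.0, 128.0], [613.0, 87.0, 126.0], [613.0, 86.0, 127.0]]
w6.npz 105 510 [[643.0, 101.0, 37.0], [643.0, 104.0, 33.0], [643.0, 102.0, 14.0]]
```

The wall is at x = 643 and the finger reaches 630, so there is about 13 mm to spare. I'll go down and grip.

>>> {"fn": "step_arm", "kwargs": {
  "targets": [
    [0.86,[-1.5,-1,-40],[0,0.003,0]],
    [0.86,[-1.5,-1,-55],[0,0.003,0]],
    [0.86,[-1.5,-1,-60],[0,0.003,0]],
    [0.86,[-1.5,-1,-60],[0,0.003,0]],
    [0.5,[-1.5,-1,-60],[0,0.003,0]],
    [0.5,[-1.5,-1,-60],[0,0.003,0]],
    [0.5,[-1.5,-1,-60],[0,0.003,0]],
    [0.5,[-1.5,-1,-60],[0,0.003,0]]
  ],
  "force": 60
}}

```text
time: 12.65
ee_pos: [0.5795, 0.0534, 0.0119]
tcp_rot: [179.9, -0.0, 116.8]
wrist_force: [-0.8, -0.3, 6.7]
opening: 0.0534
grasp_force: 63.6
```

>>> {"fn": "step_arm", "kwargs": {
  "targets": [
    [0.5,[0,0,40],[0,0,0]],
    [0.5,[0,5,80],[0,0,0]],
    [0.5,[3,50,90],[0,0,-0.08]],
    [0.5,[6,95,90],[0,0,-0.16]],
    [0.5,[9,140,90],[0,0,-0.24]],
    [0.5,[12,185,90],[0,0,-0.32]],
    [0.5,[15,230,90],[0,0,-0.4]],
    [0.5,[18,270,90],[0,0,-0.485]]
  ]
}}

```text
time: 13.45
ee_pos: [0.5963, 0.3256, 0.1006]
tcp_rot: [180.0, -0.1, 88.8]
wrist_force: [0.1, -0.8, -0.5]
opening: 0.0534
grasp_force: 64.1
```

>>> {"fn": "step_arm", "kwargs": {
  "targets": [
    [0.5,[2,34,0],[0,0,0]],
    [0.5,[2,34,0],[0,0,0]],
    [0.5,[2,34,0],[0,0,0]],
    [0.5,[2,34,0],[0,0,0]]
  ]
}}

```text
time: 13.85
ee_pos: [0.5985, 0.3565, 0.1001]
tcp_rot: [-180.0, -0.1, 89.0]
wrist_force: [0.5, 0.2, -1.0]
opening: 0.0533
grasp_force: 64.1
```

```bash
python3 - <<'E'
from h import *
go(599.9,357.8,19,89); print(bot.get_obs()['q'].round(1))
im,d,p=cam("wrist"); np.savez("w7.npz",im=im,d=d,**{k:np.array(v) for k,v in p.items()}); 
cv2.imwrite("pics/w7.png",im[...,::-1])
P=cloud(p,d); e=bot.get_obs()['ee_pos']; zt=e[2]+.0185
q,o=blob(p,d,e[:2],zt,.006,.06); print("cam top",len(q),np.percentile(q[:,2],[5,50,95]),zt)
for w in o[:3]: print(cv2.minAreaRect(w.astype(np.float32)),fitc(w))
g=(d>0)&(abs(P[...,0]-e[0])<.02)&(abs(P[...,1]-e[1])<.04)&(abs(P[...,2]-zt)<.008); X=P[g]; print("plane",np.linalg.lstsq(np.c_[X[:,:2]-e[:2],np.ones(len(X))],X[:,2],rcond=None)[0])
E
```

```text
now [598.5 356.5 100.1] [-1.7997e+02 -8.0000e-02  8.8980e+01] t 13.85 shift [  1.4   1.3 -81.1] turn [-0.001 -0.001  0.   ]
[3.070e+01 2.490e+01 1.960e+01 8.470e+01 1.000e-01 1.218e+02]
cam top 12005 [0.11540443 0.11811502 0.11971248] 0.11873454362682512
((600.2971801757812, 360.3063049316406), (65.03136444091797, 61.02853012084961), 40.245513916015625) (array([599.6, 362.4]), 31.4)
((599.4283447265625, 355.6024169921875), (22.347871780395508, 33.01762008666992), 87.61434936523438) (array([599.5, 357.7]), 14.1)
plane [-0.00217593  0.00891033  0.11758891]
```

View pics/w7.png

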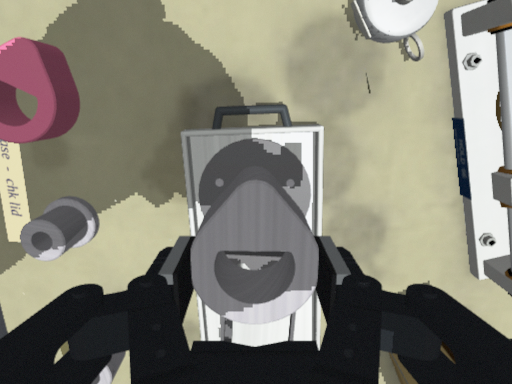

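The cam hangs level with its lobe away from the curb, and its bore at (255,268) is lined up over the post. I'll lower it in stages.

>>> {"fn": "step_arm", "kwargs": {
  "targets": [
    [0.5,[1,0.7,-25],[0,0,0]],
    [0.5,[1,0.7,-40],[0,0,0]],
    [0.5,[1,0.7,-50],[0,0,0]],
    [0.5,[1,0.7,-56],[0,0,0]],
    [0.5,[1,0.7,-62],[0,0,0]],
    [0.5,[1,0.7,-62],[0,0,0]]
  ]
}}

```text
time: 14.5
ee_pos: [0.5992, 0.3577, 0.0373]
tcp_rot: [-179.9, -0.1, 89.0]
wrist_force: [0.2, 0.0, -1.5]
opening: 0.0532
grasp_force: 64.1
```

>>> {"fn": "step_arm", "kwargs": {
  "targets": [
    [0.5,[0,0,-6],[0,0,0]],
    [0.5,[0,0,-11],[0,0,0]],
    [0.5,[0,0,-14],[0,0,0]],
    [0.5,[0,0,-16],[0,0,0]],
    [0.5,[0,0,-17.5],[0,0,0]],
    [0.5,[0,0,-17.5],[0,0,0]]
  ]
}}

```text
time: 15.1
ee_pos: [0.5993, 0.3579, 0.0201]
tcp_rot: [-179.9, -0.1, 89.0]
wrist_force: [-0.2, 0.6, -0.7]
opening: 0.0533
grasp_force: 64.1
```

>>> {"fn": "step_arm", "kwargs": {
  "targets": [
    [0.5,[0,0,-0.8],[0,0,0]],
    [0.5,[0,0,-1.6],[0,0,0]],
    [0.5,[0,0,-1.6],[0,0,0]]
  ]
}}

```text
time: 15.4
ee_pos: [0.5994, 0.358, 0.019]
tcp_rot: [-180.0, -0.1, 89.0]
wrist_force: [-0.0, -0.7, 0.4]
opening: 0.0533
grasp_force: 64.3
```

>>> {"fn": "step_arm", "kwargs": {
  "targets": [
    [0.5,[0,0,-0.6],[0,0,0]],
    [0.5,[0,0,-0.6],[0,0,0]]
  ]
}}

```text
time: 15.6
ee_pos: [0.5995, 0.358, 0.019]
tcp_rot: [-180.0, -0.1, 89.0]
wrist_force: [-2.8, -0.6, 4.2]
opening: 0.0531
grasp_force: 64.7
```

>>> {"fn": "step_arm", "kwargs": {
  "targets": [
    [0.86,[0,0,0],[0,0,0]],
    [0.86,[0,0,0],[0,0,0]],
    [0.86,[0,0,0],[0,0,0]],
    [0.86,[0,0,30],[0,0,0]],
    [0.86,[0,0,75],[0,0,0]],
    [1,[0,-30,120],[0,0,0]],
    [1,[0,-70,160],[0,0,0]],
    [1,[0,-70,160],[0,0,0]]
  ]
}}

```text
time: 16.4
ee_pos: [0.6008, 0.2859, 0.1838]
tcp_rot: [179.7, -0.2, 88.9]
wrist_force: [0.4, 1.0, 0.8]
opening: 0.0852
grasp_force: 0.0
```

>>> {"fn": "step_arm", "kwargs": {
  "targets": [
    [1,[0,0,0],[0,0,0]],
    [1,[0,0,0],[0,0,0]],
    [1,[0,0,0],[0,0,0]]
  ]
}}

```text
time: 16.7
ee_pos: [0.5987, 0.2886, 0.1758]
tcp_rot: [-179.8, -0.0, 89.1]
wrist_force: [-0.1, -1.0, 0.1]
opening: 0.085
grasp_force: 0.0
```

```bash
python3 - <<'E'
from h import *
im,d,p=cam("wrist"); cv2.imwrite("pics/w8.png",im[...,::-1])
q,o=blob(p,d,(.6,.36),.037,.006,.045); print("cam",np.percentile(q[:,2],[5,50,95]),[cv2.minAreaRect(w.astype(np.float32)) for w in o[:3]])
X=q; print("tilt",np.linalg.lstsq(np.c_[X[:,:2]-X[:,:2].mean(0),np.ones(len(X))],X[:,2],rcond=None)[0])
w=o[0]; c=np.array([600,358.]); l=w[np.hypot(*(w-c).T)>33]; print("lobe",np.degrees(np.arctan2(*(l.mean(0)-c)[::-1])))
q,o=blob(p,d,(.601,.269),.047); print("jaw",np.percentile(q[:,2],[5,50,95]),cv2.minAreaRect(o[0].astype(np.float32)))
im,d,p=cam("scene"); cv2.imwrite("pics/s2.png",cv2.resize(im[130:300,140:360,::-1],None,fx=3.5,fy=3.5))
E
```

```text
cam [0.03583449 0.03709239 0.03829707] [((600.8906860351562, 360.8603210449219), (57.25287628173828, 56.710838317871094), 44.004302978515625), ((600.60302734375, 354.6696472167969), (25.536291122436523, 33.84748077392578), 89.01559448242188)]
tilt [0.00104108 0.00202957 0.03706613]
lobe 86.84473046871919
jaw [0.04587238 0.04710362 0.04821633] ((602.2589111328125, 270.1615295410156), (64.3150405883789, 39.85649871826172), 85.94286346435547)
```

View pics/w8.png

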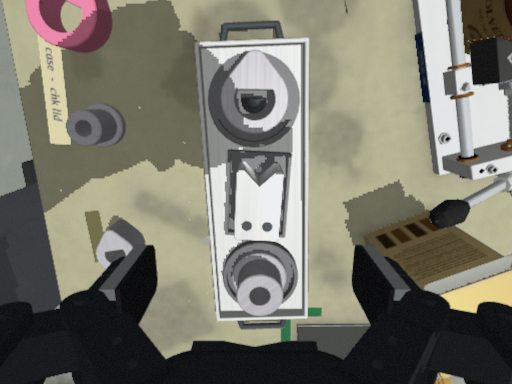

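View pics/s2.png

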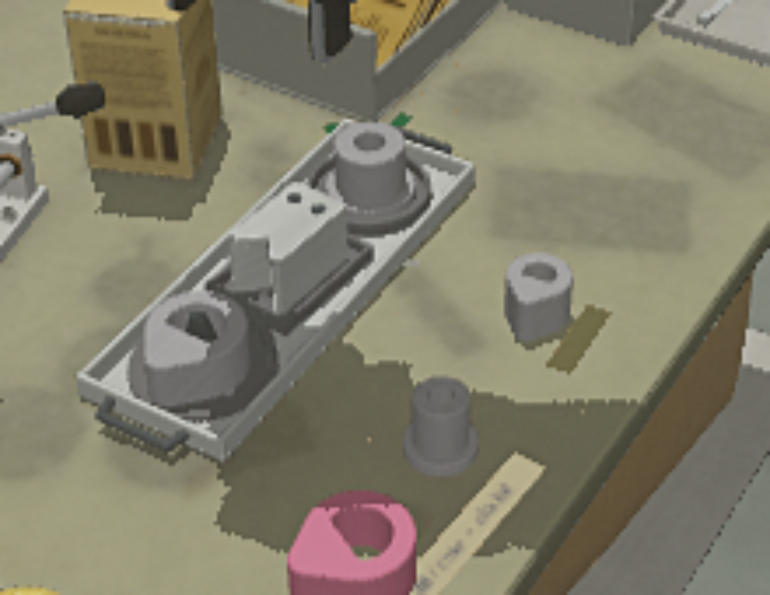

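All three parts are seated flat: the bush at (370,165), the jaw at (290,245) and the cam at (200,345) in the scene crop. The bore flat is at 89° along the post flat, the lobe points away from the curb, and the look-alikes are untouched. I'm handing in now.

```bash
python3 -c "
from h import *
print(bot.job_done())"
```

```text
the job is handed in; nothing more can be done
None
```

The caddy is packed and handed in after about 17 s: the large bush, the V-jaw and the large cam (lobe away from the curb) measure flat on their nest floors, and the small bush, small cam and pink cam were left alone.

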